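# Ease the spring clip off the recliner's crank shaft with a forked wedge

## Robot

A 6-joint arm with a two-finger parallel gripper is mounted at the origin on the work surface. World frame = base frame: x ahead of the robot, y to its left, z up, the work surface at z = 0. Lengths are in mm, angles in rad, forces in N, time in s.
With the tool pointing down it reaches from about 300 to 750 mm from the base axis. Payload 8.5 kg.
Tool frame: the origin (TCP) lies on the centre line of the jaws, within the pads' length; the fingertips stand 11 mm ahead of it and the grasp point (between the pads) lies 8 mm behind it; z points along the fingers, y is the line along which they close (so a half turn about z gives the same grasp; the last joint's range is limited). The gripper opens to 85 mm and grips with 20 to 120 N. Pads are 22 mm wide; open, the fingers measure 114 mm over their backs; the gripper's body (76 mm by 85 mm) begins 54 mm behind the grasp point. The pads swing forward as they close: fully open they stand 13 mm farther back than shut.
Start: joints at [1.076, 0.381, 1.297, -0, 1.464, -0.215], TCP at [151.882, 528.595, 242.322] pointing down, gripper open.
Joint ranges: [-3.11, 3.11], [-0.89, 2.33], [0.22, 2.48], [-1.42, 4.56], [0.17, 2.85], [-2.88, 2.88]. Speed limits (rad/s): [2.39, 2.39, 3.14, 3.14, 3.14, 3.14].

## Interface

Orientations are given as a rotation vector (axis times angle).
In Python, from rig import robot gives the robot as it stands.
- The arm moves only by the tool apply_moves, never from a script. Its argument "motion" is one flat list of numbers, 4 for each row, row after row: the shift along the world's x, y, z in mm, then the turn about the world's z in degrees. In form: [tx, ty, tz, spin, tx, ty, tz, spin, ...]. A call has 1 to 10 rows; each row shifts and turns the commanded pose from where the row before left it; what a row does not reach is not made up. A row lasts 1/10 s, in which the tool goes at most 50 mm and 8.59 degrees, less where a joint would pass 70% of its speed; a pose out of reach is approached as far as the arm can. A call is refused whole if a number of a shift passes 50 or a number of a turn 8.59, either way. A call with a gripper value outside its range is refused whole. "gripper" is the closure, from -1 (fully open) to 1 (shut), so that 0 is half open, set as the call begins (left out, the last holds). The fingers move at their own pace and stop on an object; "newtons" is the grip in N (left out, the last holds). Time passes only in rows, so rows that do not move let the fingers close. It gives the time, the measured TCP pose, the force, the opening and the grip force at its end, in the units of the state.
- robot.sense(): the state, without advancing time (a new reading comes with each control period).
- robot.grab_frame(name): name is "scene" or "top" or "wrist"; returns the picture (420x560x3 uint8, red, green, blue); there is no depth.
- robot.calibration(name): a dict with "camera_matrix" (3x3 intrinsics, pixels), "extrinsics" (4x4, takes a point from camera to world coordinates). Camera axes: x right, y up, looking along -z (the intrinsics and any distortion apply to the point x, -y, -z); pixel columns grow to the right and rows downward; lengths in mm; the calibration is good to about 2 mm. A picture is of the moment at which its call begins: read the wrist's pose just before it. calibration takes no time and is no camera call; for the wrist camera it gives the pose at the moment of the call.
- robot.close_job(): hands the job in; it is judged then, once.
The state is a dict: "clock": time; "joint_pos": joint angles; "qvel": joint speeds; "tau": joint torques, N m; "tool_pos": TCP position; "tcp_rot": TCP orientation; "contact_force": force on the tool from outside, world axes, zero at the start; "ft_torque": the same for the moment, N m; "gripper_width": finger opening in mm; "grasp_force": force on a finger pad.
Only numpy, scipy, OpenCV 4.12 (cv2) and the standard library are available. Lean on these libraries where they do the work, as an engineer would, in place of code of your own. Each camera call takes 0.05 s, during which the arm holds its last target. There are 200 camera calls.

## Task

To free the recliner's crank, slide the forked wedge flat along the crank arm and under the heel of the spring clip until the fork is fully home on the shaft and the clip has sprung out of its slots and ridden up the shaft; do not pull at the clip with the gripper while it is still seated. Then lift the clip off the shaft and leave it lying in the steel parts tray, with the wedge laid down flat on the console top clear of the gear unit and the tray. Do not disturb the other things on the console.

Things in the scene. Friction and masses are not known exactly. Their poses are not given: they have to be found in the camera images.
- shaft (a point): Axis of the gear unit's upright steel shaft, 16 mm thick, at the crank's upper face, 56 mm above the console; z up. The shaft rises 28 mm above that face. It has 2 mm deep slots in its +y and -y sides, 4 to 8.4 mm above the face; a bevel above each runs out to full thickness at 11.4 mm. The unit is fixed; its motor reaches 162 mm towards -y and is lower than the crank.
- crank_end (a point): Free end of the crank arm, on its upper face, axes as shaft, 70 mm from the shaft towards -x. The crank is a 6 mm steel plate: a round hub 44 mm across about the shaft, narrowing evenly to 20 mm wide here. Housing under and around it (130 x 110 mm, centred under the shaft) has its top 10 mm lower.
- clip_mid (a point): Dark steel U-shaped spring clip, 30 g, seated in the shaft's side slots by two sprung legs; this point is on the shaft axis, half-way up its 4 mm thick body, axes as shaft. Seated, it is 6 mm above the crank face, with a 4 mm gap under the clip. Raised 6 mm or more (under 10 N) the legs have spread and hold the clip up on the plain shaft by friction, perhaps tilted. Open end: +x, 14 mm ahead.
- clip_heel (a point): Middle of the clip's closed end, 12 mm towards -x from clip_mid, with a turned-up lip to 18.5 mm from the axis (6 mm gap under its edge): the wedge goes in under it, moving towards +x. Level with clip_mid, one each side, stand two stiff upright ears to lift the clip by once it is raised: 38 mm over their outer faces (y), 12 mm long (x), tops 10 mm above clip_mid.
- wedge_grip (a point): Forked wedge of grey nylon, 160 mm long, about 90 g, lying flat; this point is the middle of its weight, half-way up the 22 mm high, 26 mm wide handle, 11 mm above the flat underside. +x points to the fork's tips, 95 mm ahead. The handle runs from 65 mm behind to 25 mm ahead, then comes the 36 mm wide head. It is fully home when the shaft axis is 59 mm ahead: the gap's end meets the shaft.
- wedge_tip (a point): Middle between the tips of the wedge's fork, at its underside, axes as wedge_grip. Two tines, each 8 mm wide, with an open gap 20 mm wide and 44 mm long between them to straddle the shaft. Their top is a ramp: 2 mm thick at the tips, rising evenly to 16 mm at 52 mm behind them. Fully home, the ramp has raised the clip by about 8 mm.
- tray: Open steel parts tray, 150 (x) x 115 (y) x 22 mm high, walls and floor 3 mm; origin at the centre of its underside, x along its long side, z up. Loose, 450 g. It and the wedge may lie on either side of the gear unit.
- remote_a: Long black remote control, 200 x 50 x 18 mm. A bystander, not to be disturbed; origin at its underside.
- remote_b: Short black remote control, 160 x 44 x 18 mm. A bystander, not to be disturbed; origin at its underside.
- screwdriver: Screwdriver with a black handle, 190 mm long, up to about 30 mm thick. A bystander, not to be disturbed; origin at its underside.
- spanner: Steel open-ended spanner, 170 mm long. A bystander, not to be disturbed; origin at its underside.
- oil: White oil bottle with a black cap, 40 mm across, 105 mm tall, standing. A bystander, not to be disturbed; origin at its underside.
- spare_crank: Spare steel crank lying loose on the console, 92 x 44 x 6 mm. A bystander, not to be disturbed; origin at its underside.
- screw_jar: Clear screw jar with a steel lid, 56 mm across, 55 mm tall, standing. A bystander, not to be disturbed; origin at its underside.
There are look-alikes about, which are no part of the job. Of the things shaped like the part that bears clip_mid, the dark steel one is meant.

How it is judged:
By the outcome, as a careful person would: the job done as asked, in the order asked, and still so for the second after the job is handed in, with the robot touching nothing.
It also fails if it takes over 70 s, if anything falls off the work surface, if the arm or the gripper's body presses on something with over 40 N, if the wrist force passes 120 N, or if a joint passes its speed limit or range.

## Working session

There is one attempt and no reset: what is moved stays moved. The work goes in short steps, Python scripts to look and compute and a tool call to move; the robot and the scene stay as the last step left them, time stands still between calls to the robot, and variables do not carry over. Pictures are saved under pics/ and viewed, at most 10 in all, crops included, and the job is handed in when it is done.

Besides the shell and the picture viewer there is one more tool, called after "Emit:" by a JSON object that holds its "api" and its "payload", one argument or row to a line. apply_moves: Moves the arm, as the interface text tells. Its arguments: {"type":"object","properties":{"motion":{"type":"array","items":{"type":"number"}},"gripper":{"type":"number"},"newtons":{"type":"number"}},"required":["motion"]}

```bash
mkdir -p pics; ls; python3 - <<'E'
from rig import robot
import cv2,numpy as np,json
np.set_printoptions(precision=3,suppress=True)
for n in ["scene","top"]:
    f=robot.grab_frame(n); cv2.imwrite(f"pics/{n}0.png",f[:,:,::-1]); c=robot.calibration(n); print(n,c)
    np.savez(f"{n}0.npz",f=f,K=c["camera_matrix"],E=c["extrinsics"])
print(robot.sense())
E
```

```text
pics
scene {'camera_matrix': array([[404.648,   0.   , 274.147],
       [  0.   , 404.648, 210.153],
       [  0.   ,   0.   ,   1.   ]]), 'extrinsics': array([[   0.86 ,   -0.396,    0.321,  934.894],
       [   0.509,    0.649,   -0.565, -675.561],
       [   0.015,    0.65 ,    0.76 ,  946.587],
       [   0.   ,    0.   ,    0.   ,    1.   ]])}
top {'camera_matrix': array([[476.821,   0.   , 277.105],
       [  0.   , 476.821, 211.418],
       [  0.   ,   0.   ,   1.   ]]), 'extrinsics': array([[  -0.01 ,    0.995,   -0.1  ,  443.367],
       [  -1.   ,   -0.011,   -0.011,  -36.814],
       [  -0.012,    0.1  ,    0.995, 1166.499],
       [   0.   ,    0.   ,    0.   ,    1.   ]])}
{'clock': 0.1, 'joint_pos': array([ 1.076,  0.381,  1.298, -0.   ,  1.464, -0.215]), 'qvel': array([ 0.002, -0.003, -0.002, -0.001,  0.001,  0.001]), 'tau': array([  0.005, -44.922, -23.166,  -0.   ,   0.004,   0.   ]), 'tool_pos': array([151.762, 528.373, 241.756]), 'tcp_rot': array([-0.438, -3.11 ,  0.002]), 'contact_force': array([-0.418, -0.182,  0.199]), 'ft_torque': array([ 0.029, -0.021,  0.014]), 'grasp_force': 0.0, 'gripper_width': 85.50903108418782}
```

View pics/top0.png

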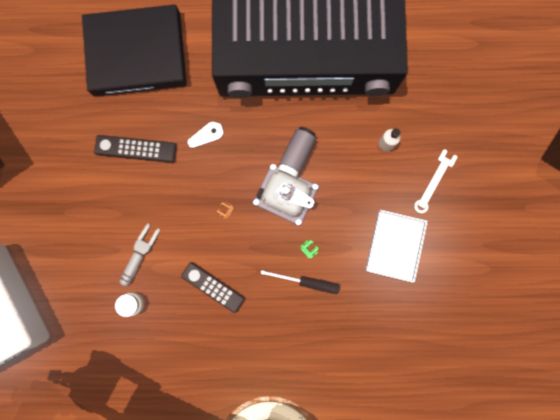

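View pics/scene0.png

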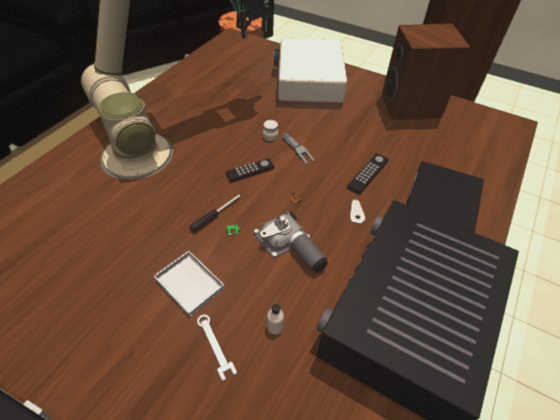

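The top view shows three clip-shaped things: orange at (225,210), green at (310,248), and the dark steel one on the shaft at about (287,190). The dark one fits, since it is dark and seated on the shaft. The wedge is at (138,255), the tray at (397,246), and the spare crank at (205,135). I'll confirm in an enlarged crop.

```bash
cat > h.py <<'E'
import numpy as np,cv2
np.set_printoptions(precision=2,suppress=True)
def ray(K,E,u,v):
    d=E[:3,:3]@np.array([(u-K[0,2])/K[0,0],-(v-K[1,2])/K[1,1],-1.]); return E[:3,3],d
def onz(K,E,uv,z):
    out=[]
    for u,v in np.atleast_2d(uv):
        o,d=ray(K,E,u,v); out.append(o+d*(z-o[2])/d[2])
    return np.array(out)
def proj(K,E,P):
    P=np.atleast_2d(P); c=(P-E[:3,3])@E[:3,:3]
    return np.c_[K[0,0]*c[:,0]/-c[:,2]+K[0,2], K[1,1]*c[:,1]/c[:,2]+K[1,2]]
def load(n):
    d=np.load(n+".npz"); return d["f"],d["K"],d["E"]
def grab(n,tag):
    from rig import robot
    c=robot.calibration(n); f=robot.grab_frame(n); np.savez(tag+".npz",f=f,K=c["camera_matrix"],E=c["extrinsics"])
    return f,np.array(c["camera_matrix"]),np.array(c["extrinsics"])
def crop(f,x0,y0,w,h,s): return cv2.resize(f[y0:y0+h,x0:x0+w,::-1],None,fx=s,fy=s,interpolation=cv2.INTER_CUBIC)
E
python3 - <<'E'
from h import *
f,K,E=load("top0")
g,_,_=load("scene0")
a=crop(f,245,120,80,110,5); b=crop(f,110,215,60,80,5); 
c=crop(g,245,205,85,75,4)
im=np.zeros((600,800,3),np.uint8); im[:550,:400]=a; im[:300,400:640]=b[:300,:240]; im[300:600,400:740]=c
cv2.imwrite("pics/comp.png",im)
hsv=cv2.cvtColor(f,cv2.COLOR_RGB2HSV)
m=((hsv[...,1]<70)&(hsv[...,2]>60)).astype(np.uint8)*255
cs,_=cv2.findContours(m,cv2.RETR_EXTERNAL,cv2.CHAIN_APPROX_NONE)
for c in cs:
    if cv2.contourArea(c)>80:
        r=cv2.minAreaRect(c); M=cv2.moments(c); u=(M['m10']/M['m00'],M['m01']/M['m00'])
        print(np.array(r[0]),np.array(r[1]),round(r[2],1),"cen",np.array(u),onz(K,E,u,15)[0][:2], cv2.contourArea(c))
E
```

```text
[269.  410.5] [17. 68.] 90.0 cen [267.42 411.74] [90.82  3.52] 768.0
[128.65 304.45] [22.77 28.78] 71.6 cen [128.56 304.39] [340.31 333.41] 519.0
[298.91 279.35] [79.07  7.29] 13.9 cen [306.04 281.75] [389.8  -91.26] 309.0
[212.35 287.23] [64.07 17.2 ] 33.7 cen [212.49 287.22] [378.98 132.65] 1001.5
[ 24.5 306. ] [ 49. 122.] 0.0 cen [ 17.04 314.89] [317.98 600.58] 3346.5
[137.32 254.99] [15.72 66.4 ] 28.6 cen [137.3  256.05] [455.14 314.68] 605.5
[396.56 245.74] [51.09 64.54] 12.5 cen [396.46 245.75] [ 473.34 -309.75] 3147.5
[434.57 182.36] [16.57 68.81] 27.5 cen [433.79 182.27] [ 626.4 -405.7] 607.0
[134.94 148.1 ] [78.1  17.86] 5.9 cen [135.06 148.13] [720.61 325.35] 1292.0
[389.5 139. ] [16.26 23.33] 45.0 cen [389.45 139.2 ] [ 734.74 -301.77] 279.0
[296.66 174.84] [56.62 90.67] 25.9 cen [289.17 182.04] [631.28 -54.03] 3204.5
[204.6 134.7] [18.78 38.01] 63.4 cen [206.2  134.49] [752.66 149.49] 515.5
[129.04  89.83] [ 2.76 48.26] 83.7 cen [128.89  89.84] [869.39 343.78] 88.0
[238.88  86.16] [10.79 22.32] 87.1 cen [238.72  86.24] [874.62  68.76] 191.0
[376.8   84.25] [10.67 24.07] 87
[... 459 characters left out ...]
55.51  19.78] [1043.45 -226.73] 222.5
[342.  20.] [40.  6.] 90.0 cen [341.98  20.05] [1043.31 -192.61] 226.0
[328.58  19.97] [40.14  6.34] 88.2 cen [328.55  20.01] [1043.99 -158.75] 217.5
[315.  20.] [40.  6.] 90.0 cen [315.01  19.84] [1045.01 -124.6 ] 238.0
[301.52  19.98] [40.2   6.57] 87.8 cen [301.52  20.04] [1045.03  -90.52] 228.5
[288.   20.5] [41.  6.] 90.0 cen [288.02  20.22] [1045.13  -56.41] 242.5
[275.   20.5] [41.  6.] 90.0 cen [274.83  21.12] [1043.3   -23.01] 229.0
[261.5  20.5] [41.  7.] 90.0 cen [261.05  20.68] [1045.04   11.85] 248.5
[248.   20.5] [ 6. 41.] 0.0 cen [247.99  20.46] [1046.18   44.9 ] 245.5
[234.5  21. ] [ 7. 42.] 0.0 cen [234.39  21.11] [1045.02   79.38] 280.0
```

View pics/comp.png

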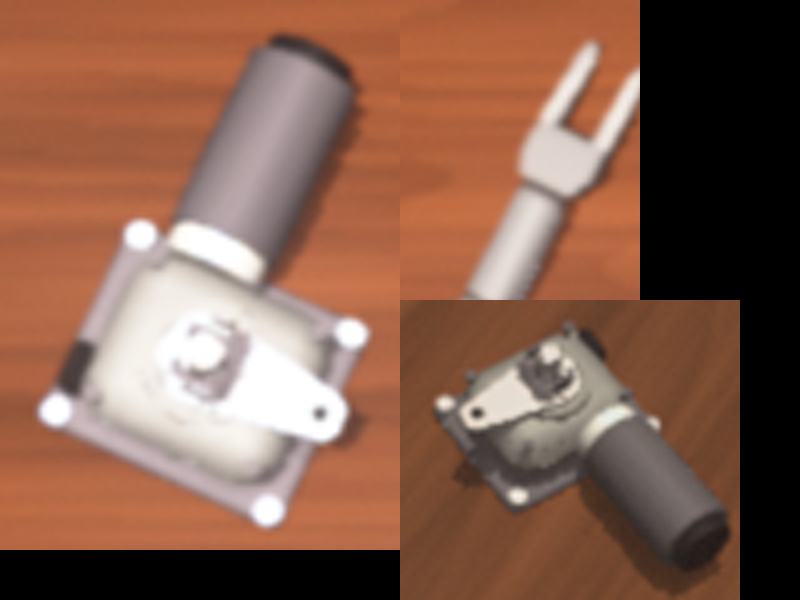

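The crop confirms it: the dark clip is on the shaft (crop (225,365), about (288,192) in the top view). The crank arm points right and down towards (310,204), so the insertion heading is about 65° in the world. I'll move over the wedge, turning to the half-turned grasp so that j6 stays in range later.

Emit:
{"api": "apply_moves", "payload": {
  "motion": [30,-21.5,-4,-8.5,30,-21.5,-4,-8.5,30,-21.5,-4,-8.5,30,-21.5,-4,-8.5,30,-21.5,-4,-8.5,30,-21.5,-4,-8.5,30,-21.5,-4,-8.5,30,-21.5,-4,-8.5,30,-21.5,-4,-8.5,30,-21.5,-4,-8.5],
  "gripper": -1
}}

```text
clock: 1.1
tool_pos: [452.9, 312.5, 201.9]
tcp_rot: [-2.431, -1.99, 0.001]
contact_force: [0.0, 0.4, 0.3]
gripper_width: 85.4
grasp_force: 0.0
```

Emit:
{"api": "apply_moves", "payload": {
  "motion": [0,0,0,-8.5,0,0,0,-8.5,0,0,0,-8.5,0,0,0,-8.5,0,0,0,-8.5,0,0,0,-8.5,0,0,0,-8.5,0,0,0,-8.5,0,0,0,-8.5,0,0,0,-8.5]
}}

```text
clock: 2.1
tool_pos: [451.7, 313.5, 202.0]
tcp_rot: [3.136, -0.175, -0.001]
contact_force: [0.3, -0.7, 0.9]
gripper_width: 85.3
grasp_force: 0.0
```

Emit:
{"api": "apply_moves", "payload": {
  "motion": [0,0,0,-8,0,0,0,-8,0,0,0,-6.5,0,0,0,0,0,0,0,0]
}}

```text
clock: 2.6
tool_pos: [451.8, 313.6, 202.1]
tcp_rot: [3.046, -0.769, -0.001]
contact_force: [-0.4, 0.1, 0.2]
gripper_width: 85.7
grasp_force: 0.0
```

```bash
python3 - <<'E'
from h import *
from rig import robot
s=robot.sense(); print(s["tool_pos"],s["tcp_rot"],s["joint_pos"])
f,K,E=grab("wrist","w1"); print(K,E)
cv2.imwrite("pics/w1.png",f[:,:,::-1])
E
```

```text
[451.8  313.55 202.1 ] [ 3.05 -0.77 -0.  ] [0.39 0.41 1.37 0.   1.36 2.46]
[[368.89   0.   281.14]
 [  0.   368.89 206.75]
 [  0.     0.     1.  ]] [[ -0.48   0.85   0.24 512.11]
 [ -0.88  -0.46  -0.13 281.02]
 [  0.    -0.27   0.96 334.27]
 [  0.     0.     0.     1.  ]]
```

View pics/w1.png

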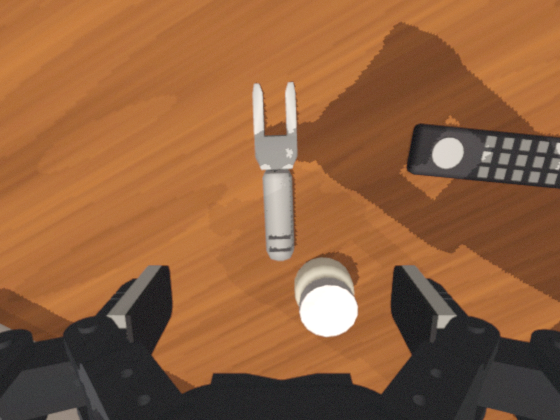

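Wrist view: the wedge runs up the image, with tine tips at (258,84) and (291,82) and the handle end at (280,259). The jar stands at (328,300), near the handle end.

```bash
python3 - <<'E'
from h import *
f,K,E=load("w1")
hsv=cv2.cvtColor(f,cv2.COLOR_RGB2HSV)
m=((hsv[...,1]<60)&(hsv[...,2]>90)).astype(np.uint8); m[:, :240]=0; m[:,305:]=0; m[268:]=0;m[:70]=0
n,l,st,_=cv2.connectedComponentsWithStats(m); k=1+np.argmax(st[1:,4]); m=(l==k); print(st[k])
ys=np.where(m.any(1))[0]
def mid(y):
    x=np.where(m[y])[0]; return (x.min()+x.max())/2,(x.max()-x.min()+1)
hs=[];
for y in range(185,235,8):
    u,w=mid(y); p=onz(K,E,(u,y),11)[0]; hs.append(p[:2]); print(y,u,w,p[:2])
tops=[(258,84),(291,82)]
for y in (ys.min(),ys.min()+2,ys.min()+4,ys.min()+6): print(y,np.where(m[y])[0])
ts=[]
for y in range(92,130,6):
    u,w=mid(y); z=2; p=onz(K,E,(u,y),z)[0]; ts.append(p[:2]); 
H=np.array(hs+ts); c=H.mean(0); d=np.linalg.svd(H-c)[2][0]; d*=np.sign(d[0]); print("heading",np.degrees(np.arctan2(d[1],d[0])))
tip=onz(K,E,mid(ys.min()+1)[0:1]+(ys.min(),),2)[0][:2]; end=onz(K,E,mid(ys.max()-3)[0:1]+(ys.max(),),8)[0][:2]
print("tip",tip,"end",end,np.linalg.norm(tip-end)); s=(tip-c)@d; tp=c+d*s
print("grip from tip",tp-95*d,"from end",c+d*((end-c)@d)+65*d)
print("TCP ground px",proj(K,E,[451.8,313.5,11]))
E
```

```text
[ 253   82   44  179 4782]
185 277.5 28 [451.56 317.2 ]
193 277.5 28 [445.1  320.72]
201 278.0 29 [438.34 323.89]
209 278.5 28 [431.5 327.1]
217 278.5 28 [424.79 330.75]
225 278.5 28 [418.   334.44]
233 279.5 28 [410.68 337.36]
82 [289 290 291 292]
84 [254 255 256 257 258 288 289 290 291 292 293]
86 [254 255 256 257 258 259 287 288 289 290 291 292 293]
88 [253 254 255 256 257 258 259 260 286 287 288 289 290 291 292 293]
heading -26.13737527547669
tip [523.74 265.79] end [385.67 350.96] 162.23122404911052
grip from tip [444.9  320.77] from end [443.58 321.42]
TCP ground px [[281.01 182.84]]
```

Emit:
{"api": "apply_moves", "payload": {
  "motion": [-7.5,7.5,-20,2.2,0,0,-40,0,0,0,-40,0,0,0,-40,0,0,0,-30,0,0,0,-17,0,0,0,0,0,0,0,0,0]
}}

```text
clock: 3.45
tool_pos: [444.7, 321.2, 15.8]
tcp_rot: [-3.059, 0.714, -0.0]
contact_force: [0.1, 0.7, 1.1]
gripper_width: 85.4
grasp_force: 0.0
```

Emit:
{"api": "apply_moves", "payload": {
  "motion": [0,0,0,0,0,0,0,0,0,0,0,0,0,0,0,0,0,0,0,0,0,0,0,0,0,0,0,0,0,0,0,0],
  "gripper": 1,
  "newtons": 50
}}

```text
clock: 4.25
tool_pos: [444.7, 321.3, 15.9]
tcp_rot: [-3.058, 0.715, -0.001]
contact_force: [-0.1, -0.6, 6.3]
gripper_width: 24.8
grasp_force: 51.3
```

Emit:
{"api": "apply_moves", "payload": {
  "motion": [0,0,20,0,0,0,40,0,0,0,40,0,0,0,40,0]
}}

```text
clock: 4.65
tool_pos: [444.0, 320.9, 156.7]
tcp_rot: [3.059, -0.715, -0.001]
contact_force: [1.5, 0.7, -1.0]
gripper_width: 24.6
grasp_force: 50.4
```

```bash
python3 - <<'E'
from h import *
from scipy.optimize import least_squares
f,K,E=load("top0"); g,K2,E2=load("scene0")
print("shaft top",onz(K,E,(286,190.4),84),"crank end",onz(K,E,(309.5,203.5),56))
o=np.array([245,120])
cor=np.array([[140,235],[350,335],[268,510],[55,410]])/5+o
P=onz(K,E,cor,44)[:,:2]; print(P,P.mean(0))
d=P[0]-P[1]; d2=P[3]-P[2]; print([np.degrees(np.arctan2(*x[::-1])) for x in (d,d2,P[0]-P[3],P[1]-P[2])])
# shaft top from scene: crop (550,352)/4 + (245,205)
print("scene",onz(K2,E2,((550-400)/4+245,(352-300)/4+205),84))
hsv=cv2.cvtColor(f,cv2.COLOR_RGB2HSV)
E
```

```text
shaft top [[600.73 -45.49  84.  ]] crank end [[ 573.16 -100.38   56.  ]]
[[ 663.35  -15.44]
 [ 613.88 -114.8 ]
 [ 530.92  -74.62]
 [ 579.63   25.68]] [596.94 -44.79]
[np.float64(63.529408191349525), np.float64(64.10030160351704), np.float64(-26.15692189839948), np.float64(-25.841525423944734)]
scene [[604.61 -46.79  84.  ]]
```

Emit:
{"api": "apply_moves", "payload": {
  "motion": [5,-36,3,7.5,5,-36,3,7.5,5,-36,3,7.5,5,-36,3,7.5,5,-36,3,7.5,5,-36,3,7.5,5,-36,3,7.5,5,-36,3,7.5]
}}

```text
clock: 5.45
tool_pos: [484.2, 31.6, 179.3]
tcp_rot: [-3.004, -0.918, 0.001]
contact_force: [-0.3, 0.1, -1.1]
gripper_width: 24.7
grasp_force: 50.4
```

Emit:
{"api": "apply_moves", "payload": {
  "motion": [5,-36,0,7.5,5,-36,0,7.5,5,-36,0,7.5,5,-34,0,7.5,0,0,0,0,0,0,0,0]
}}

```text
clock: 6.05
tool_pos: [504.1, -109.1, 178.9]
tcp_rot: [-2.671, -1.653, 0.001]
contact_force: [-0.4, -0.8, -1.5]
gripper_width: 24.6
grasp_force: 50.4
```

```bash
python3 - <<'E'
from h import *
from rig import robot
s=robot.sense(); print(s["tool_pos"],s["tcp_rot"],s["joint_pos"])
f,K,E=grab("wrist","w2"); print(E[:3,3])
cv2.imwrite("pics/w2.png",crop(f,0,0,560,420,1.4))
E
```

```text
[ 504.06 -109.05  178.95] [-2.67 -1.65  0.  ] [-0.44  0.38  1.5   0.    1.27  0.02]
[534.7  -47.82 311.14]
```

View pics/w2.png

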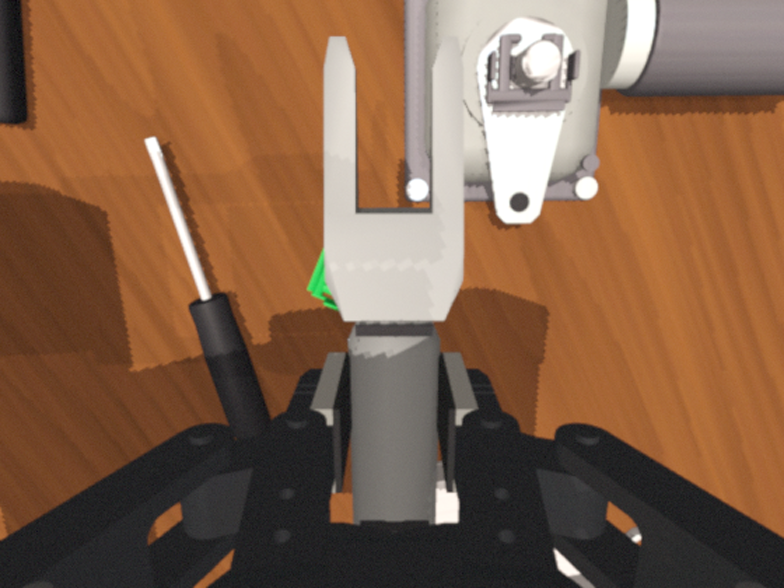

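Wrist view at 1.4x: the shaft top is at (543,61), the crank hole at (519,202), the clip ears at about (490,70) and (576,66), the wedge tips at (337,38) and (449,38), and the end of the fork gap at y=210.

```bash
python3 - <<'E'
from h import *
f,K,E=load("w2"); q=lambda u,v,z: onz(K,E,(u/1.4,v/1.4),z)[0][:2]
sh=q(543,61,84); ch=q(519,202,56); ears=(q(489,66,72)+q(579,66,72))/2
print("shaft",sh,"hole",ch,np.linalg.norm(sh-ch),"ears mid",ears, "lip",q(529,104,64))
d=sh-ch; print("heading shaft-hole",np.degrees(np.arctan2(d[1],d[0])))
a,b=q(417,190,46),q(587,188,46); e=a-b; print("corner heading",np.degrees(np.arctan2(e[1],e[0]))-90,a,b)
zb=179-15.9
tl,tr=q(337,38,zb+2),q(449,38,zb+2); gl,gr=q(357,212,zb+16),q(431,212,zb+16)
t=(tl+tr)/2; g=(gl+gr)/2; print("tip",t,"gap end",g,np.linalg.norm(t-g),np.linalg.norm(tl-tr),np.linalg.norm(gl-gr))
w=t-g; print("wedge heading",np.degrees(np.arctan2(w[1],w[0])), "tip-TCP",t-np.array([504.06,-109.05]))
m=q(394,335,zb+22); w=t-m; print(np.degrees(np.arctan2(w[1],w[0])))
# tool
from scipy.spatial.transform import Rotation as R
from rig import robot
s=robot.sense(); r=R.from_rotvec(s["tcp_rot"]).as_matrix(); print("y axis head",np.degrees(np.arctan2(r[1,1],r[0,1])))
E
```

```text
shaft [603.46 -45.85] hole [577.34 -99.65] 59.80025913020681 ears mid [602.89 -45.86] lip [597.09 -59.52]
heading shaft-hole 64.10591217325788
corner heading 64.08714440101576 [535.21 -73.03] [ 612.47 -110.57]
tip [546.32 -24.11] gap end [527.3  -62.73] 43.04665546003972 28.937040567597055 18.858293772967063
wedge heading 63.77075263776226 tip-TCP [42.26 84.94]
63.62762485145056
y axis head -26.428322785137752
```

Emit:
{"api": "apply_moves", "payload": {
  "motion": [20,-15,0,0.4,20,-16,0,0,13.5,0,0,0,0,0,-30,0,0,0,-37,0,0,0,0,0,0,0,0,0]
}}

```text
clock: 6.8
tool_pos: [558.0, -139.0, 113.0]
tcp_rot: [-2.662, -1.667, 0.0]
contact_force: [-0.4, 0.6, -0.2]
gripper_width: 24.8
grasp_force: 50.3
```

```bash
python3 - <<'E'
from h import *
from rig import robot
s=robot.sense(); print(s["tool_pos"],s["tcp_rot"],s["joint_pos"])
f,K,E=grab("wrist","w3"); print(E[:3,3])
cv2.imwrite("pics/w3.png",crop(f,180,0,200,150,4))
E
```

```text
[ 558.04 -139.01  113.02] [-2.66 -1.67  0.  ] [-0.45  0.55  1.42  0.    1.18  0.  ]
[587.97 -77.4  245.22]
```

View pics/w3.png

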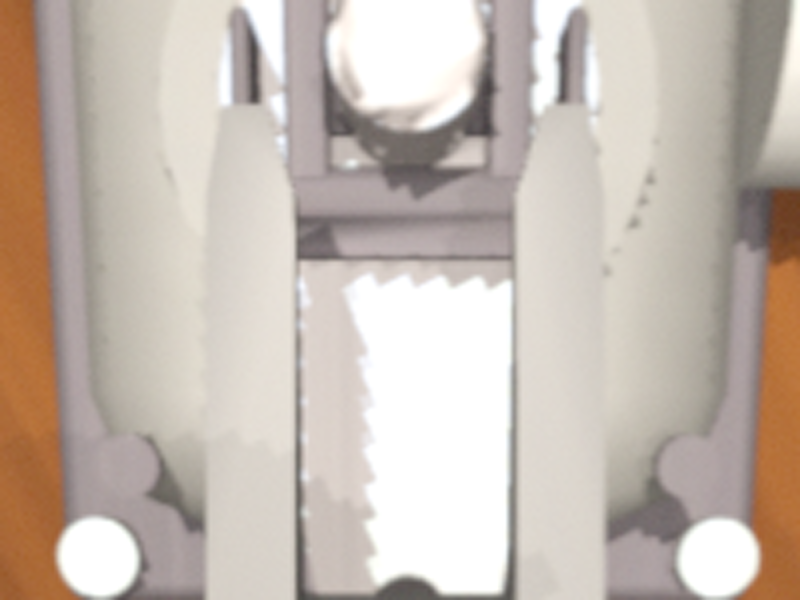

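The fork gap, shaft, clip and crank hole all line up at about x=407 in the crop, so the wedge is centred. I'll back off, lower it onto the arm's level, and then slide in.

Emit:
{"api": "apply_moves", "payload": {
  "motion": [-10,-20.6,0,0,-10,-20.6,0,0,0,0,-20,0,0,0,-18,0,0,0,0,0,0,0,0,0]
}}

```text
clock: 7.45
tool_pos: [538.6, -181.3, 76.1]
tcp_rot: [2.661, 1.665, 0.002]
contact_force: [-0.5, 0.4, -1.0]
gripper_width: 24.9
grasp_force: 50.4
```

Emit:
{"api": "apply_moves", "payload": {
  "motion": [0,0,-1,0,0,0,-1,0,0,0,0,0]
}}

```text
clock: 7.75
tool_pos: [538.1, -181.1, 72.8]
tcp_rot: [2.662, 1.666, 0.001]
contact_force: [-0.1, 1.0, 0.1]
gripper_width: 24.8
grasp_force: 50.4
```

Emit:
{"api": "apply_moves", "payload": {
  "motion": [2.6,5.4,0,0,2.6,5.4,-0.3,0,2.6,5.4,-0.3,0,2.6,5.4,0,0,2.6,5.4,0,0,0,0,0,0]
}}

```text
clock: 8.35
tool_pos: [551.3, -153.3, 71.8]
tcp_rot: [2.662, 1.668, 0.001]
contact_force: [0.0, 0.3, 0.3]
gripper_width: 25.0
grasp_force: 50.5
```

Emit:
{"api": "apply_moves", "payload": {
  "motion": [1.75,3.6,0,0,1.75,3.6,0,0,1.75,3.6,0,0,1.75,3.6,0,0,0,0,0,0]
}}

```text
clock: 8.85
tool_pos: [558.2, -139.2, 71.8]
tcp_rot: [2.663, 1.667, 0.001]
contact_force: [0.1, 0.4, 2.9]
gripper_width: 24.8
grasp_force: 50.7
```

Emit:
{"api": "apply_moves", "payload": {
  "motion": [1.75,3.6,0,0,1.75,3.6,0,0,1.75,3.6,0,0,1.75,3.6,0,0,0,0,0,0]
}}

```text
clock: 9.35
tool_pos: [565.3, -124.8, 71.9]
tcp_rot: [2.663, 1.667, 0.001]
contact_force: [0.2, -0.3, 4.0]
gripper_width: 24.6
grasp_force: 51.0
```

Emit:
{"api": "apply_moves", "payload": {
  "motion": [1.75,3.6,0,0,1.75,3.6,0,0,1.75,3.6,0,0,1.75,3.6,0,0,1.75,3.6,0,0,0,0,0,0]
}}

```text
clock: 9.95
tool_pos: [573.7, -107.6, 71.9]
tcp_rot: [2.662, 1.666, -0.001]
contact_force: [-1.4, -4.7, 6.2]
gripper_width: 24.8
grasp_force: 51.2
```

Emit:
{"api": "apply_moves", "payload": {
  "motion": [0.9,1.8,0,0,0.9,1.8,0,0,0.9,1.8,0,0,0.9,1.8,0,0,0,0,0,0]
}}

```text
clock: 10.45
tool_pos: [577.3, -100.3, 71.9]
tcp_rot: [2.663, 1.666, -0.001]
contact_force: [-0.5, -2.5, 5.2]
gripper_width: 24.7
grasp_force: 51.2
```

Emit:
{"api": "apply_moves", "payload": {
  "motion": [0.45,0.9,0,0,0.45,0.9,0,0,0,0,0,0]
}}

```text
clock: 10.75
tool_pos: [578.1, -98.8, 71.9]
tcp_rot: [2.663, 1.666, -0.001]
contact_force: [-3.3, -4.2, 6.7]
gripper_width: 25.2
grasp_force: 51.2
```

Emit:
{"api": "apply_moves", "payload": {
  "motion": [0.3,0.6,0,0,0.3,0.6,0,0,0,0,0,0]
}}

```text
clock: 11.05
tool_pos: [578.1, -98.7, 71.9]
tcp_rot: [2.662, 1.665, -0.005]
contact_force: [-5.4, -10.7, 7.2]
gripper_width: 24.9
grasp_force: 51.3
```

Emit:
{"api": "apply_moves", "payload": {
  "motion": [0.3,0.6,0,0,0.3,0.6,0,0,0,0,0,0]
}}

```text
clock: 11.35
tool_pos: [578.2, -98.6, 71.9]
tcp_rot: [2.661, 1.665, -0.008]
contact_force: [-8.6, -16.3, 6.9]
gripper_width: 24.7
grasp_force: 51.4
```

The wedge has stopped against the shaft (18 N, no further travel). I'll relieve the push and check the clip from near.

Emit:
{"api": "apply_moves", "payload": {
  "motion": [-0.6,-1.2,0,0,0,0,0,0]
}}

```text
clock: 11.55
tool_pos: [578.2, -98.7, 72.0]
tcp_rot: [2.662, 1.665, -0.004]
contact_force: [-5.6, -10.4, 6.5]
gripper_width: 24.9
grasp_force: 51.3
```

```bash
python3 - <<'E'
from h import *
from rig import robot
s=robot.sense(); print(s["tool_pos"],s["contact_force"])
f,K,E=grab("wrist","w4"); g,_,_=grab("scene","s4")
im=np.zeros((600,800,3),np.uint8); im[:450,:]=cv2.resize(crop(f,160,60,240,240,2.5),(600,600))[:450,:][:, :600].repeat(1,0) if 0 else 0
a=crop(f,170,50,220,200,2.5); im[:500,:550]=a
b=crop(g,255,205,62,60,4); im[:240,552:800]=b
cv2.imwrite("pics/w4.png",im)
E
```

```text
[578.17 -98.7   71.95] [ -5.57 -10.37   6.54]
```

View pics/w4.png

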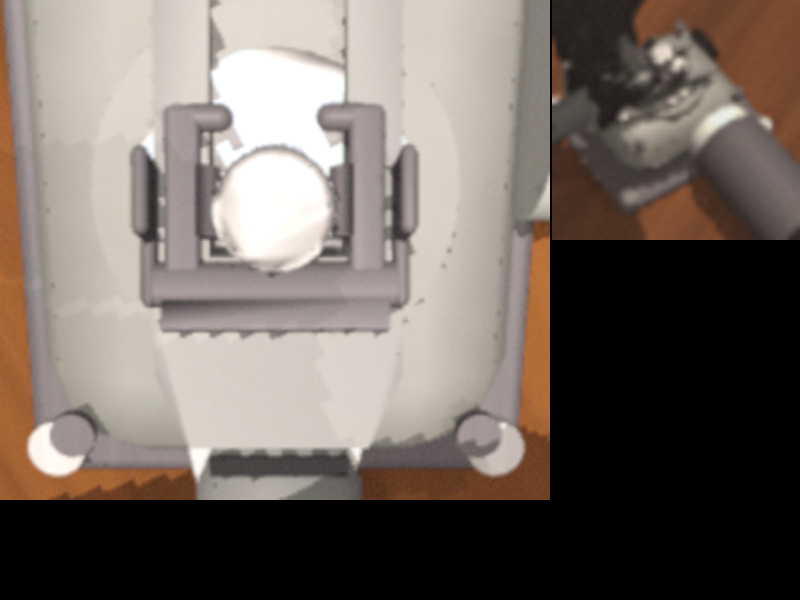

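The clip has sprung out: it stands on the ramp around the shaft, with ears at crop (140,192) and (410,192). Their spacing puts the ear tops at z of about 80, which is 8 mm up, and the fork's end is at the shaft. I'll release the wedge and go up.

Emit:
{"api": "apply_moves", "payload": {
  "motion": [0,0,0,0,0,0,0,0,0,0,0,0,0,0,0,0],
  "gripper": -0.2
}}

```text
clock: 12.05
tool_pos: [578.7, -96.8, 71.5]
tcp_rot: [-2.663, -1.666, 0.0]
contact_force: [0.7, 0.3, 0.3]
gripper_width: 51.1
grasp_force: 0.0
```

Emit:
{"api": "apply_moves", "payload": {
  "motion": [0,0,10,0,0,0,20,0,0,0,20,0,0,0,0,0,0,0,0,0]
}}

```text
clock: 12.55
tool_pos: [578.7, -97.0, 122.0]
tcp_rot: [2.663, 1.666, 0.001]
contact_force: [-0.3, 0.5, 0.8]
gripper_width: 51.1
grasp_force: 0.0
```

```bash
python3 - <<'E'
from h import *
from rig import robot
s=robot.sense(); print(s["tool_pos"],s["contact_force"])
f,K,E=grab("wrist","w5"); print(E[:3,3])
cv2.imwrite("pics/w5.png",crop(f,180,60,200,150,4))
E
```

```text
[578.71 -97.02 121.98] [-0.31  0.48  0.84]
[608.54 -35.36 254.17]
```

View pics/w5.png

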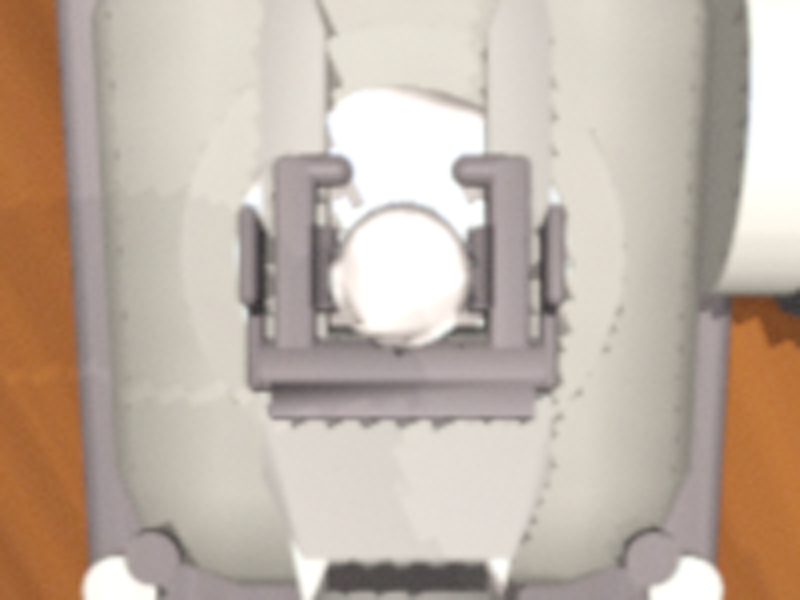

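```bash
python3 - <<'E'
from h import *
f,K,E=load("w5"); q=lambda u,v,z: onz(K,E,(180+u/4,60+v/4),z)[0][:2]
e=q(403,258,78); s=q(402,274,84); tc=np.array([578.71,-97.02]); d=np.array([.4368,.8996]); n=np.array([-d[1],d[0]])
print("ears",e,"shaft",s,"delta",e-tc,"along/lat ears",(e-tc)@d,(e-tc)@n,"shaft",(s-tc)@d,(s-tc)@n)
f,K,E=load("top0"); print("tray",onz(K,E,(396.5,245.7),15)); 
E
```

```text
ears [604.34 -44.09] shaft [603.61 -45.34] delta [25.63 52.93] along/lat ears 58.8092678580337 0.0591980001782737 shaft 57.371293182321935 0.17751584082403582
tray [[ 473.46 -309.84   15.  ]]
```

Emit:
{"api": "apply_moves", "payload": {
  "motion": [12.7,26.2,0,0,12.7,26.2,0,0,0,0,-20,0,0,0,-18,0,0,0,-9,0,0,0,0,0,0,0,0,0]
}}

```text
clock: 13.3
tool_pos: [604.3, -44.9, 74.9]
tcp_rot: [2.663, 1.666, 0.0]
contact_force: [-0.3, -0.2, 0.3]
gripper_width: 51.1
grasp_force: 0.0
```

Emit:
{"api": "apply_moves", "payload": {
  "motion": [0,0,0,0,0,0,0,0,0,0,0,0,0,0,0,0,0,0,0,0],
  "gripper": 1,
  "newtons": 30
}}

```text
clock: 13.8
tool_pos: [604.4, -44.8, 75.5]
tcp_rot: [2.662, 1.666, 0.001]
contact_force: [-1.3, -1.0, 6.3]
gripper_width: 37.0
grasp_force: 32.2
```

Emit:
{"api": "apply_moves", "payload": {
  "motion": [0,0,2,0,0,0,3,0,0,0,4,0,0,0,5,0,0,0,5,0,0,0,6,0,0,0,10,0,0,0,10,0,0,0,10,0,0,0,0,0]
}}

```text
clock: 14.8
tool_pos: [604.8, -44.9, 131.6]
tcp_rot: [2.661, 1.665, 0.003]
contact_force: [-0.5, -0.2, -0.8]
gripper_width: 37.1
grasp_force: 31.6
```

```bash
python3 - <<'E'
from h import *
from rig import robot
s=robot.sense(); print(s["tool_pos"],s["contact_force"],s["gripper_width"],s["grasp_force"])
f,K,E=grab("wrist","w6"); t,K2,E2=grab("top","t6")
im=np.zeros((600,800,3),np.uint8); im[:400,:533]=cv2.resize(f[...,::-1],(533,400)); im[:300,540:800]=crop(t,370,200,52,60,5)
im[400:600,:533]=0
cv2.imwrite("pics/w6.png",im)
g=cv2.cvtColor(t,cv2.COLOR_RGB2HSV); m=((g[...,1]<70)&(g[...,2]>90)).astype(np.uint8); m[:,:350]=0; m[:205]=0;m[290:]=0
c=max(cv2.findContours(m,0,2)[0],key=cv2.contourArea); r=cv2.minAreaRect(c); print(r,onz(K2,E2,cv2.boxPoints(r),20)[:,:2],onz(K2,E2,r[0],20))
E
```

```text
[604.81 -44.88 131.65] [-0.49 -0.19 -0.83] 37.11808821112496 31.62366360425949
((396.5470275878906, 245.78822326660156), (51.08712387084961, 64.4283447265625), 12.528807640075684) [[ 412.39 -230.8 ]
 [ 562.56 -268.74]
 [ 534.41 -387.43]
 [ 385.13 -348.12]] [[ 473.12 -308.75   20.  ]]
```

View pics/w6.png

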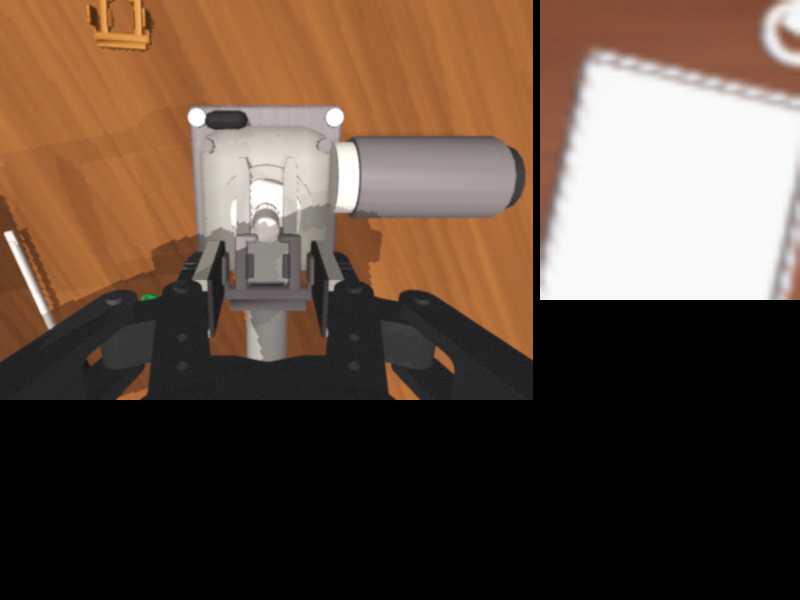

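Emit:
{"api": "apply_moves", "payload": {
  "motion": [0,0,20,0,-16.5,-33,10,0,-16.5,-33,0,0,-16.5,-33,0,0,-16.5,-33,0,0,-16.5,-33,0,0,-16.5,-33,0,0,-16.5,-33,0,0,-16.5,-34,0,0,0,0,0,0]
}}

```text
clock: 15.9
tool_pos: [470.3, -313.1, 159.1]
tcp_rot: [-2.667, -1.66, 0.001]
contact_force: [0.5, 0.2, -0.8]
gripper_width: 37.1
grasp_force: 31.6
```

Emit:
{"api": "apply_moves", "payload": {
  "motion": [0,0,-40,0,0,0,-40,0,0,0,-35,0,0,0,-20,0,0,0,-8,0,0,0,-1,0,0,0,0,0]
}}

```text
clock: 16.6
tool_pos: [472.6, -309.8, 16.5]
tcp_rot: [2.662, 1.666, 0.0]
contact_force: [0.6, 0.5, 0.4]
gripper_width: 37.3
grasp_force: 31.6
```

Emit:
{"api": "apply_moves", "payload": {
  "motion": [0,0,-1,0,0,0,-1,0,0,0,0,0]
}}

```text
clock: 16.9
tool_pos: [472.2, -309.8, 14.2]
tcp_rot: [2.663, 1.666, 0.0]
contact_force: [0.3, 0.0, -0.7]
gripper_width: 36.8
grasp_force: 31.6
```

Emit:
{"api": "apply_moves", "payload": {
  "motion": [0,0,0,0,0,0,0,0,0,0,0,0,0,0,0,0],
  "gripper": -0.3
}}

```text
clock: 17.3
tool_pos: [472.1, -309.7, 13.8]
tcp_rot: [2.663, 1.666, 0.0]
contact_force: [0.4, 0.3, -0.6]
gripper_width: 55.4
grasp_force: 0.0
```

Emit:
{"api": "apply_moves", "payload": {
  "motion": [0,0,20,0,0,0,40,0,0,0,45,0,0,0,45,0,0,0,0,0]
}}

```text
clock: 17.8
tool_pos: [473.8, -311.2, 169.7]
tcp_rot: [2.654, 1.661, 0.004]
contact_force: [0.3, 0.3, -0.5]
gripper_width: 55.4
grasp_force: 0.0
```

```bash
python3 - <<'E'
from h import *
from rig import robot
s=robot.sense(); print(s["tool_pos"],s["contact_force"],s["gripper_width"],s["grasp_force"])
f,K,E=grab("wrist","w7"); t,K2,E2=grab("top","t7")
im=np.zeros((600,800,3),np.uint8); im[:400,:533]=cv2.resize(f[...,::-1],(533,400)); im[400:600,:300]=crop(t,250,150,100,66,3)[:200,:300] if 0 else cv2.resize(t[150:216,250:350,::-1],(300,200))
im[:300,540:800]=crop(t,370,200,52,60,5)
cv2.imwrite("pics/w7.png",im)
E
```

```text
[ 473.84 -311.24  169.73] [ 0.33  0.25 -0.48] 55.370986253470186 0.0
```

View pics/w7.png

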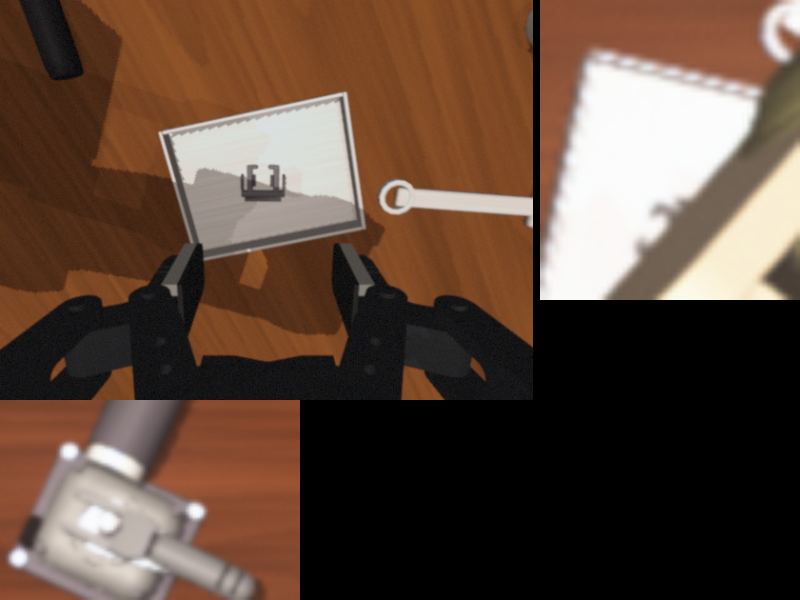

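The clip lies in the tray (wrist view, (263,182)), and the wedge is still flat on the crank. Next I'll fetch the wedge.

Emit:
{"api": "apply_moves", "payload": {
  "motion": [15.2,30.4,0,0,15.2,30.4,0,0,15.2,30.4,0,0,15.2,30.4,0,0,15.2,30.4,0,0,15.2,30.4,0,0,15.2,30.4,0,0,0,0,0,0,0,0,0,0]
}}

```text
clock: 18.8
tool_pos: [578.1, -96.4, 162.1]
tcp_rot: [-2.66, -1.667, 0.003]
contact_force: [0.6, -0.1, 0.1]
gripper_width: 55.3
grasp_force: 0.0
```

Emit:
{"api": "apply_moves", "payload": {
  "motion": [0,0,-35,0,0,0,-30,0,0,0,-15,0,0,0,-7,0,0,0,-2,0,0,0,0,0,0,0,0,0]
}}

```text
clock: 19.5
tool_pos: [578.8, -97.3, 75.6]
tcp_rot: [2.662, 1.665, 0.001]
contact_force: [0.7, -0.3, 0.6]
gripper_width: 55.3
grasp_force: 0.0
```

Emit:
{"api": "apply_moves", "payload": {
  "motion": [0,0,0,0,0,0,0,0,0,0,0,0,0,0,0,0,0,0,0,0],
  "gripper": 1,
  "newtons": 50
}}

```text
clock: 20.0
tool_pos: [578.8, -97.0, 75.4]
tcp_rot: [2.662, 1.666, 0.001]
contact_force: [-1.4, 0.3, 6.2]
gripper_width: 24.8
grasp_force: 49.8
```

Emit:
{"api": "apply_moves", "payload": {
  "motion": [0,0,10,0,0,0,20,0,0,0,25,0,0,0,25,0,-11.2,34.8,0,-7.5,-11.2,34.8,0,-7.5,-11.2,34.8,0,-7.5,-11.2,34.8,0,-7.5,-11.2,34.8,0,-7.5,-11.2,34.8,0,-7.5]
}}

```text
clock: 21.0
tool_pos: [510.6, 113.3, 155.2]
tcp_rot: [-3.1, -0.512, -0.0]
contact_force: [-0.4, 1.7, -0.8]
gripper_width: 24.7
grasp_force: 49.3
```

Emit:
{"api": "apply_moves", "payload": {
  "motion": [-11.2,34.8,0,-7.5,-11.2,34.8,0,-7.5,-11.2,34.8,0,-7.5,-11.2,34.8,0,-7.5,-11.2,34.8,0,-7.5,-11.2,34.8,0,-7.5,0,0,0,0,0,0,0,0]
}}

```text
clock: 21.8
tool_pos: [443.8, 321.1, 154.9]
tcp_rot: [3.062, -0.7, 0.0]
contact_force: [0.9, -0.6, -1.0]
gripper_width: 24.9
grasp_force: 49.4
```

Emit:
{"api": "apply_moves", "payload": {
  "motion": [0,0,-40,0,0,0,-40,0,0,0,-35,0,0,0,-15,0,0,0,0,0,0,0,0,0]
}}

```text
clock: 22.4
tool_pos: [444.9, 320.1, 25.4]
tcp_rot: [-3.061, 0.705, -0.001]
contact_force: [-0.4, -0.8, -1.0]
gripper_width: 24.4
grasp_force: 49.4
```

Emit:
{"api": "apply_moves", "payload": {
  "motion": [0,0,-2,0,0,0,-2,0,0,0,-1,0,0,0,0,0]
}}

```text
clock: 22.8
tool_pos: [444.2, 320.7, 19.9]
tcp_rot: [-3.061, 0.705, -0.0]
contact_force: [-0.2, -1.1, -0.4]
gripper_width: 24.9
grasp_force: 49.4
```

Emit:
{"api": "apply_moves", "payload": {
  "motion": [0,0,-0.5,0,0,0,-0.5,0,0,0,0,0]
}}

```text
clock: 23.1
tool_pos: [444.2, 320.8, 19.4]
tcp_rot: [-3.061, 0.704, -0.001]
contact_force: [-1.7, -0.6, 6.2]
gripper_width: 25.0
grasp_force: 50.3
```

Emit:
{"api": "apply_moves", "payload": {
  "motion": [0,0,0,0,0,0,0,0,0,0,0,0,0,0,0,0],
  "gripper": -0.3
}}

```text
clock: 23.5
tool_pos: [444.1, 320.7, 18.6]
tcp_rot: [3.061, -0.705, -0.0]
contact_force: [0.0, 0.7, -0.1]
gripper_width: 55.5
grasp_force: 0.0
```

Emit:
{"api": "apply_moves", "payload": {
  "motion": [0,0,20,0,0,0,40,0,0,0,40,0,0,0,40,0,0,0,40,0,0,0,0,0,0,0,0,0,0,0,0,0]
}}

```text
clock: 24.3
tool_pos: [443.6, 320.4, 197.3]
tcp_rot: [3.06, -0.705, -0.003]
contact_force: [0.5, -0.6, -0.5]
gripper_width: 55.7
grasp_force: 0.0
```

```bash
python3 - <<'E'
from h import *
from rig import robot
s=robot.sense(); print(s["clock"],s["tool_pos"],s["gripper_width"])
f,K,E=grab("wrist","w8"); t,K2,E2=grab("top","t8"); t0,_,_=load("top0")
hsv=cv2.cvtColor(f,cv2.COLOR_RGB2HSV); m=((hsv[...,1]<60)&(hsv[...,2]>90)).astype(np.uint8); m[:,:235]=0;m[:,310:]=0;m[:50]=0;m[268:]=0
n,l,st,_=cv2.connectedComponentsWithStats(m); k=1+np.argmax(st[1:,4]); print("wedge box",st[k])
for y in (120,190,230): x=np.where(l[y]==k)[0]; print(y,x.min(),x.max())
# tray pose/clip and bystanders: changed regions
h=cv2.cvtColor(t,cv2.COLOR_RGB2HSV); m=((h[...,1]<70)&(h[...,2]>90)).astype(np.uint8); m[:,:350]=0;m[:205]=0;m[290:]=0
c=max(cv2.findContours(m,0,2)[0],key=cv2.contourArea); print("tray",cv2.minAreaRect(c))
d=cv2.absdiff(cv2.GaussianBlur(t,(3,3),0),cv2.GaussianBlur(t0,(3,3),0)).max(2)
cs=cv2.findContours((d>60).astype(np.uint8),0,2)[0]
print([cv2.boundingRect(c) for c in cs if cv2.contourArea(c)>6])
E
```

```text
24.3 [443.57 320.43 197.31] 55.66847737097751
wedge box [ 266  163   29   91 2477]Traceback (most recent call last):
  File "<stdin>", line 7, in <module>
    return umr_minimum(a, axis, None, out, keepdims, initial, where)
ValueError: zero-size array to reduction operation minimum which has no identity
```

```bash
python3 - <<'E'
from h import *
f,K,E=load("w8"); hsv=cv2.cvtColor(f,cv2.COLOR_RGB2HSV); m=((hsv[...,1]<75)&(hsv[...,2]>60)).astype(np.uint8); m[:,:235]=0;m[:,320:]=0;m[:50]=0;m[262:]=0
for y in (82,95,120,150,190,230):
    x=np.where(m[y])[0]; print(y,x.min() if len(x) else None,x.max() if len(x) else None,len(x))
t,K2,E2=load("t8") if __import__("os").path.exists("t8.npz") else grab("top","t8"); t0,_,_=load("top0")
for n,T in (("0",t0),("8",t)):
    h=cv2.cvtColor(T,cv2.COLOR_RGB2HSV); m=((h[...,1]<70)&(h[...,2]>90)).astype(np.uint8); m[:,:350]=0;m[:205]=0;m[290:]=0
    c=max(cv2.findContours(m,0,2)[0],key=cv2.contourArea); print("tray",cv2.minAreaRect(c))
d=cv2.absdiff(cv2.GaussianBlur(t,(3,3),0),cv2.GaussianBlur(t0,(3,3),0)).max(2)
cs=cv2.findContours((d>60).astype(np.uint8),0,2)[0]
print([cv2.boundingRect(c) for c in cs if cv2.contourArea(c)>6])
E
```

```text
82 259 301 20
95 259 301 20
120 258 301 21
150 260 300 41
190 266 294 29
230 266 294 29
tray ((396.5588073730469, 245.73526000976562), (51.08712387084961, 64.53680419921875), 12.528807640075684)
tray ((396.5470275878906, 245.78822326660156), (51.08712387084961, 64.4283447265625), 12.528807640075684)
[(228, 417, 17, 3), (268, 407, 18, 13), (107, 400, 4, 7), (96, 336, 10, 15), (11, 300, 19, 48), (188, 266, 7, 5), (0, 262, 7, 28), (391, 241, 13, 15), (134, 241, 15, 18), (145, 232, 142, 187), (4, 219, 126, 201), (282, 186, 12, 14)]
```

```bash
python3 -c "
from rig import robot
print(robot.close_job())"
```

```text
the job is handed in; nothing more can be done
None
```

I handed the job in at about 24 s on the clock: the wedge went fully home and raised the dark clip, the clip now lies in the tray, and the wedge lies flat on the console back where it started. A final image comparison showed the tray unmoved and no sign of anything else shifted, though the arm and its shadow covered the area around the short remote.

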